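# Fit the range card and set the meter's push rivets

## Robot

A 6-joint arm with a two-finger parallel gripper is mounted at the origin on the work surface. World frame = base frame: x ahead of the robot, y to its left, z up, the work surface at z = 0. Lengths are in m, angles in rad, forces in N, time in s.
With the tool pointing down it reaches from about 0.425 to 0.95 m from the base axis. Payload 14.7 kg.
Tool frame: the origin (TCP) lies at the very end of the fingers, on their centre line; the grasp point (between the pads) lies 19 mm behind it; z points along the fingers, y is the line along which they close (so a half turn about z gives the same grasp; the last joint's range is limited). The gripper opens to 85 mm and grips with 20 to 120 N. Pads are 22 mm wide; open, the fingers measure 114 mm over their backs; the gripper's body (76 mm by 85 mm) begins 54 mm behind the grasp point. The pads swing forward as they close: fully open they stand 13 mm farther back than shut.
Start: joints at [-1.152, 0.48, 1.596, -0, 1.065, -0.047], TCP at [0.292, -0.581, 0.231] pointing down, gripper open.
Joint ranges: [-2.75, 2.75], [-0.82, 2.05], [0.23, 2.67], [-1.56, 4.7], [0.09, 2.69], [-2.92, 2.92]. Speed limits (rad/s): [1.89, 1.89, 2.39, 3.01, 3.01, 3.01].

## Interface

Orientations are given as a unit quaternion [x, y, z, w].
In Python, from workcell import * gives the robot as it stands.
- The arm moves only by the tool drive_tool, never from a script. Its argument "series" is a list of rows, each a list of 2 entries, a list of its own where there are three numbers: the shift along the tool's x, y, z normalised to -1 to 1, where 1 is 0.15 m, then the turn, a rotation vector about the tool's x, y, z normalised to -1 to 1, where 1 is 2 pi rad. A call has 1 to 8 rows; each row shifts and turns the commanded pose from where the row before left it, along the tool's axes as they then stand; what a row does not reach is not made up. A row lasts 1/12 s, in which the tool goes at most 41.7 mm and 7.16 degrees, less where a joint would pass 70% of its speed; a pose out of reach is approached as far as the arm can. A call with a number of a shift or a turn outside -1 to 1 is refused whole. A call with a gripper value outside its range is refused whole. "claw" is the closure, from -1 (fully open) to 1 (shut), set as the call begins (left out, the last holds). The fingers move at their own pace and stop on an object; "grip_force" is the grip in N (left out, the last holds). Time passes only in rows, so rows that do not move let the fingers close. It gives the time, the measured TCP pose, the force, the opening and the grip force at its end, in the units of the state.
- observe(): the state, without advancing time (a new reading comes with each control period).
- get_image(name): name is "scene" or "top" or "wrist"; returns the picture (420x560x3 uint8, red, green, blue); there is no depth.
- camera_info(name): a dict with "camera_matrix" (3x3 intrinsics, pixels), "R" (3x3) and "t" (3): a world point X has camera coordinates R X + t. Camera axes: x right, y down, z forward; pixel columns grow to the right and rows downward; lengths in m; the calibration is good to about 2 mm. A picture is of the moment at which its call begins: read the wrist's pose just before it. camera_info takes no time and is no camera call; for the wrist camera it gives the pose at the moment of the call.
- finish_job(): hands the job in; it is judged then, once.
The state is a dict: "time": time; "qpos": joint angles; "qd": joint speeds; "joint_efforts": joint torques, N m; "position": TCP position; "orientation": TCP orientation; "force": force on the tool from outside, world axes, zero at the start; "ft_torque": the same for the moment, N m; "grip_width": finger opening in m; "grasp_force": force on a finger pad.
Only numpy, scipy, OpenCV 4.12 (cv2) and the standard library are available. Lean on these libraries where they do the work, as an engineer would, in place of code of your own. Each camera call takes 0.05 s, during which the arm holds its last target. There are 200 camera calls.

## Task

Take the green range card out of its wooden rack and push it upright through the slot in the top of the black meter until it is fully home. Then lock it: push both orange rivet pins on the sloping blue plate in until they are flush with their grey collars, pressing gently enough not to crack the meter. Let go of everything and leave the battery box, calculator and eraser where they are.

Things in the scene. Friction and masses are not known exactly. Their poses are not given: they have to be found in the camera images.
- meter: Black wedge-shaped meter, fixed, 180 (x) x 170 (y) x 141 mm high; origin at the centre of its underside. Its own -x side is the front and looks roughly away from the robot. From the 30 mm high front edge a face rises at 35 degrees and carries the blue plate; above it the dial housing steps out 45 mm. The level deck behind (141 mm) has the card slot. Cracks if the fingers press with over 25 N.
- slot (a point): Centre of the mouth of the slot in the meter's deck, axes as the meter's (z up). The slot is 12 mm wide along x, 53 mm long along y, 50 mm deep, straight down, with a 2 mm chamfer at the mouth.
- card_center (a point): Centre of the green range card (yellow top band), stiff, 10 mm thick along its own x, 50 mm wide along y, 95 mm tall along z, about 60 g. It stands loosely in a slot 30 mm deep in a fixed wooden rack (50 x 84 x 36 mm high, same yaw). Fully home in the meter 45 mm stand above the deck and its centre is 2.5 mm below the slot mouth; either face may point forward.
- plate: Blue plate, 60 mm (up the slope) x 140 mm, carrying both rivets; origin between them on its face, axes as the pins'. It rests on foam: pushed, it sinks with both pins along their axis about 1 mm per 2 N (at most 13 mm) and comes back when released. So it sinks about 4 mm before a pin starts to slide, and the force rises again once the pin is flush; 14 to 18 N is enough.
- rivet_left (a joint): Travel of the left (meter +y) rivet pin into the plate, in m: 0 = fully out (9 mm more to go), 0.009 = flush with its collar, where it stops; it starts between 0 and 0.003. It stays where it is left. It moves only while pushed along its axis with about 9 N.
- rivet_left_top (a point): Centre of the left pin's flat top (12 mm diameter), moves with the pin. z points out along the pin, square to the sloping face (35 degrees from vertical, leaning to the meter's front); y as the meter's y; x up the slope. A grey 24 mm collar stands 2 mm above the plate. The dial housing's step is 30 mm up the slope from the pin, 33 mm high: a vertical tool does not fit.
- rivet_right (a joint): The same for the right (meter -y) rivet pin.
- rivet_right_top (a point): The same for the right pin, 80 mm from the left one along the meter's y.
- battery_box: Bystander: green open box of red cells, 75 x 70 x 20 mm, loose; origin at the centre of its underside.
- calculator: Bystander: black calculator, 140 x 72 x 15 mm, loose; origin at the centre of its underside.
- eraser: Bystander: green and white eraser, 54 x 22 x 12 mm, loose; origin at the centre of its underside.
Things that resemble listed ones, but are neither listed nor needed, are in the scene too. Of the things that look like the part that bears card_center, the middle-sized one is meant.

How it is judged:
By the outcome, as a careful person would: the job done as asked, in the order asked, and still so for the second after the job is handed in, with the robot touching nothing.
It also fails if it takes over 67 s, if anything falls off the work surface, if the arm or the gripper's body presses on something with over 40 N, if the wrist force passes 120 N, or if a joint passes its speed limit or range.

## Working session

There is one attempt and no reset: what is moved stays moved. The work goes in short steps, Python scripts to look and compute and a tool call to move; the robot and the scene stay as the last step left them, time stands still between calls to the robot, and variables do not carry over. Pictures are saved under pics/ and viewed, at most 11 in all, crops included, and the job is handed in when it is done.

Besides the shell and the picture viewer there is one more tool, called after "Request:" as name(argument=value, ...) on one line, values as JSON. drive_tool: Moves the arm, as the interface text tells. Its arguments: {"type":"object","properties":{"series":{"type":"array","items":{"type":"array"}},"claw":{"type":"number"},"grip_force":{"type":"number"}},"required":["series"]}

```bash
mkdir -p pics; ls; python3 - <<'E'
from workcell import *
import cv2,numpy as np
s=observe();print({k:np.round(v,3) for k,v in s.items()})
for n in("scene","top"):
    im=get_image(n);cv2.imwrite(f"pics/{n}0.png",im[:,:,::-1]);c=camera_info(n);print(n,np.round(c["camera_matrix"],1).tolist(),np.round(c["R"],3).tolist(),np.round(c["t"],3).tolist())
E
```

```text
pics
{'time': np.float64(0.0), 'qpos': array([-1.152,  0.481,  1.597, -0.   ,  1.065, -0.047]), 'qd': array([ 0.002, -0.   , -0.002, -0.   ,  0.001,  0.   ]), 'joint_efforts': array([ 2.0000e-03, -9.5063e+01, -4.3018e+01,  0.0000e+00,  1.2000e-02,
        0.0000e+00]), 'position': array([ 0.292, -0.58 ,  0.231]), 'orientation': array([ 0.973,  0.231, -0.   , -0.001]), 'force': array([0.271, 0.757, 0.718]), 'ft_torque': array([ 0.021, -0.015,  0.016]), 'grasp_force': np.float64(0.0), 'grip_width': np.float64(0.086)}
scene [[504.8, 0.0, 280.3], [0.0, 504.8, 210.8], [0.0, 0.0, 1.0]] [[0.175, 0.984, -0.0], [0.628, -0.112, -0.771], [-0.759, 0.135, -0.637]] [-0.096, -0.241, 1.566]
top [[540.7, 0.0, 281.6], [0.0, 540.7, 210.8], [0.0, 0.0, 1.0]] [[-0.015, -1.0, 0.008], [-0.991, 0.014, -0.136], [0.136, -0.01, -0.991]] [0.001, 0.512, 1.216]
```

View pics/scene0.png

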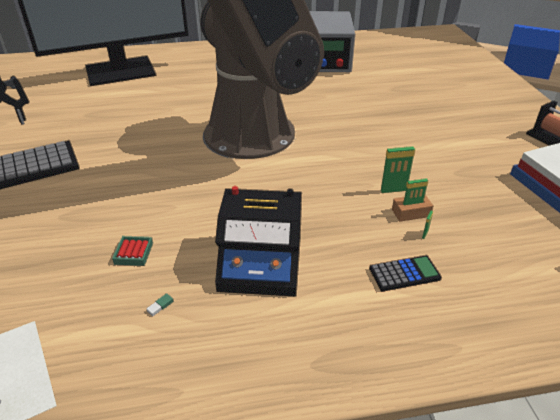

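View pics/top0.png

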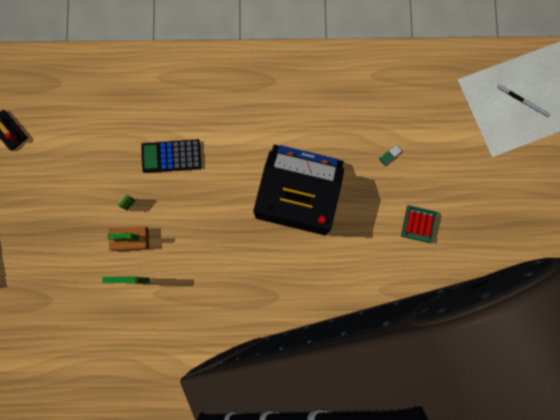

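Card candidates in scene: large green card at (398,170), middle-sized in the wooden rack at (416,192), small one at (428,222). By the description it is the racked one at (416,192), which is (123,237) in top. The meter is at (260,240) in scene, with the pins at (237,262) and (276,264). Next, a close crop of each.

```bash
python3 - <<'E'
import cv2,numpy as np
s=cv2.imread("pics/scene0.png");t=cv2.imread("pics/top0.png")
z=lambda i,x,y,w,h,k:cv2.resize(i[y:y+h,x:x+w],(w*k,h*k),interpolation=cv2.INTER_CUBIC)
a=np.hstack([z(s,210,180,100,120,4),z(s,365,140,90,120,4)[:, :]])
cv2.imwrite("pics/c1.png",a)
b=np.hstack([z(t,245,140,110,100,4),z(t,90,185,80,100,4)])
cv2.imwrite("pics/c2.png",b)
E
```

```text
(no output)
```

View pics/c1.png

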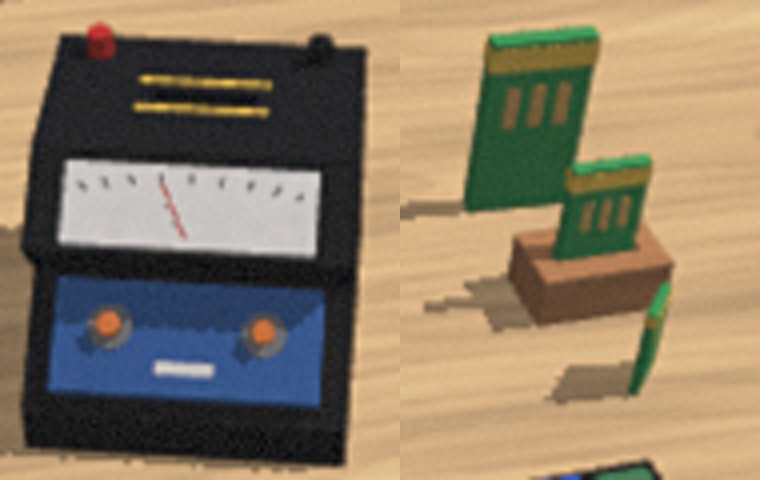

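View pics/c2.png

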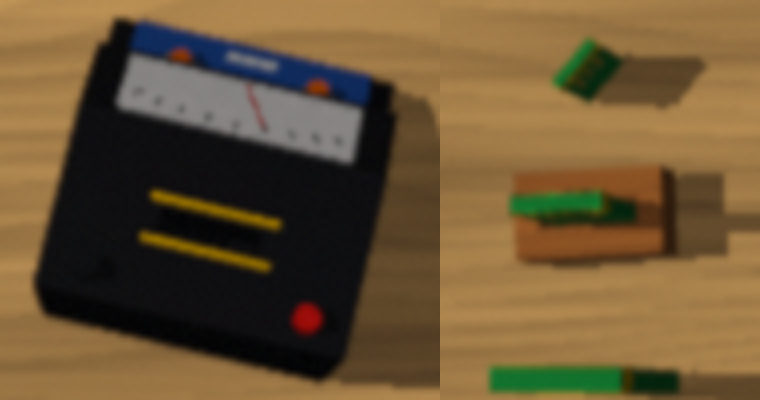

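The crops confirm the choices: the middle card stands in the brown rack, and the slot lies between the two gold lines. The orange pins sit in grey collars below the dial. Now measuring.

```bash
cat > h.py <<'E'
import numpy as np,cv2
from workcell import *
from scipy.spatial.transform import Rotation as Ro
def ray(c,p):
    d=c["R"].T@np.linalg.solve(c["camera_matrix"],[p[0],p[1],1.]);return -c["R"].T@np.array(c["t"]),d/np.linalg.norm(d)
def plane(c,p,z):
    o,d=ray(c,p);return o+d*(z-o[2])/d[2]
def tri(rs):
    A=sum(np.eye(3)-np.outer(d,d) for o,d in rs);b=sum((np.eye(3)-np.outer(d,d))@o for o,d in rs);return np.linalg.solve(A,b)
def blobs(im,lo,hi,box,amin=3):
    x0,y0,x1,y1=box;h=cv2.cvtColor(im[y0:y1,x0:x1],cv2.COLOR_RGB2HSV);m=cv2.inRange(h,np.array(lo),np.array(hi))
    n,l,st,ce=cv2.connectedComponentsWithStats(m)
    out=[]
    for i in range(1,n):
        if st[i,4]>=amin:
            ys,xs=np.where(l==i);out.append((st[i,4],ce[i]+[x0,y0],cv2.minAreaRect(np.c_[xs+x0,ys+y0].astype(np.float32))))
    return sorted(out,key=lambda b:-b[0])
def go(P,Rt,rows=None):
    "print rows to target TCP P, tool rotation matrix Rt"
    s=observe();p=np.array(s["position"]);R=Ro.from_quat(s["orientation"]);T=Ro.from_matrix(Rt)
    rv=(R.inv()*T).as_rotvec();n=rows or int(max(np.ceil(np.linalg.norm(rv)/2/np.pi/.0195),np.ceil(np.linalg.norm(P-p)/.036),1))
    step=rv/n;v=(np.array(P)-p)/n/.15
    print("n",n,"turn/row",np.round(step/2/np.pi,4))
    for k in range(n): print(np.round((R*Ro.from_rotvec(step*k)).inv().apply(v),4).tolist())
E
python3 - <<'E'
from h import *
s=cv2.imread("pics/scene0.png")[:,:,::-1].copy();t=cv2.imread("pics/top0.png")[:,:,::-1].copy()
cs,ct=camera_info("scene"),camera_info("top")
for nm,im,c,box in(("top",t,ct,(270,175,330,215)),("scene",s,cs,(235,195,285,213))):
    B=blobs(im,(15,120,90),(35,255,255),box)[:2]
    ps=[plane(c,b[1],.141) for b in B]
    print(nm,"lines",[b[0] for b in B],np.round(ps,4).tolist(),np.round(np.mean(ps,0),4))
    for b in B:
        q=[plane(c,x,.141) for x in cv2.boxPoints(b[2])];e=[(np.linalg.norm(q[i]-q[i-1]),q[i]-q[i-1]) for i in range(4)];l=max(e,key=lambda x:x[0])
        print(" len",round(l[0],4),"dir",round(np.degrees(np.arctan2(l[1][1],l[1][0]))%180,2))
o=[blobs(im,(3,150,90),(17,255,255),bx)[:2] for im,bx in((t,(275,145,335,167)),(s,(225,250,290,275)))]
o=[sorted(b,key=lambda b:b[1][0]) for b in o];o[0]=o[0][::-1]
for a,b in zip(*o):print("pin",a[0],a[1],b[0],b[1],np.round(tri([ray(ct,a[1]),ray(cs,b[1])]),4))
# card top (bright green) and rack
B=blobs(t,(50,120,110),(80,255,255),(100,225,160,255));b=B[0];print("card top",b[0],b[1],plane(ct,b[1],.101),[np.round(plane(ct,x,.101),4).tolist() for x in cv2.boxPoints(b[2])])
B=blobs(t,(5,120,90),(14,255,255),(100,222,160,255));b=B[0];print("rack",b[0],[np.round(plane(ct,x,.036),4).tolist() for x in cv2.boxPoints(b[2])])
for n,box in(("big",(95,270,160,290)),):
    b=blobs(t,(50,120,110),(80,255,255),box)[0];print(n,[np.round(plane(ct,x,.12),3).tolist() for x in cv2.boxPoints(b[2])])
E
```

```text
top lines [np.int32(77), np.int32(77)] [[0.5369, -0.0417, 0.141], [0.5149, -0.0348, 0.141]] [ 0.5259 -0.0382  0.141 ]
 len 0.0681 dir 75.53
 len 0.0684 dir 75.56
scene lines [np.int32(72), np.int32(72)] [[0.5139, -0.0351, 0.141], [0.5359, -0.0424, 0.141]] [ 0.5249 -0.0388  0.141 ]
 len 0.0692 dir 75.5
 len 0.0702 dir 74.24
pin 14 [324.         161.71428571] 27 [236.7037037  260.44444444] [ 0.6177 -0.1033  0.0737]
pin 9 [289.55555556 153.66666667] 23 [275.08695652 262.7826087 ] [ 0.6375 -0.0261  0.0729]
card top 53 [117.58490566 235.28301887] [0.45394721 0.35150127 0.101     ] [[0.4559, 0.3726, 0.101], [0.4582, 0.3271, 0.101], [0.452, 0.3266, 0.101], [0.4498, 0.3721, 0.101]]
rack 283 [[0.4271, 0.39, 0.036], [0.4498, 0.3899, 0.036], [0.446, 0.3073, 0.036], [0.4233, 0.3076, 0.036]]
big [[0.364, 0.374, 0.12], [0.363, 0.311, 0.12], [0.353, 0.311, 0.12], [0.354, 0.374, 0.12]]
```

```bash
cat >> h.py <<'E'
def down(deg):
    a=np.radians(deg);y=np.array([np.cos(a),np.sin(a),0]);z=np.array([0,0,-1.]);return np.c_[np.cross(y,z),y,z]
E
python3 -c "
from h import *
go(np.array([.5254,-.0385,.29]),down(-14.5),16)"
```

```text
n 16 turn/row [-0.     -0.     -0.0085]
[0.1884, -0.158, -0.0245]
[0.1965, -0.1478, -0.0245]
[0.2041, -0.1371, -0.0245]
[0.2111, -0.1261, -0.0246]
[0.2175, -0.1146, -0.0246]
[0.2233, -0.1029, -0.0246]
[0.2285, -0.0909, -0.0246]
[0.233, -0.0786, -0.0246]
[0.2368, -0.0661, -0.0246]
[0.24, -0.0534, -0.0246]
[0.2425, -0.0405, -0.0247]
[0.2443, -0.0276, -0.0247]
[0.2454, -0.0145, -0.0247]
[0.2459, -0.0014, -0.0247]
[0.2456, 0.0117, -0.0247]
[0.2446, 0.0247, -0.0247]
```

Request:
drive_tool(series=[[[0.19,-0.158,-0.025],[0,0,-0.0085]],[[0.197,-0.148,-0.025],[0,0,-0.0085]],[[0.204,-0.137,-0.025],[0,0,-0.0085]],[[0.211,-0.126,-0.025],[0,0,-0.0085]],[[0.218,-0.115,-0.025],[0,0,-0.0085]],[[0.223,-0.103,-0.025],[0,0,-0.0085]],[[0.229,-0.091,-0.025],[0,0,-0.0085]],[[0.233,-0.079,-0.025],[0,0,-0.0085]]], claw=0)

```text
time: 0.77
position: [0.409, -0.3076, 0.2613]
orientation: [0.901, 0.433, -0.0, -0.0]
force: [0.6, -0.4, 0.2]
grip_width: 0.0425
grasp_force: 0.0
```

Request:
drive_tool(series=[[[0.237,-0.066,-0.025],[0,0,-0.0085]],[[0.24,-0.053,-0.025],[0,0,-0.0085]],[[0.243,-0.04,-0.025],[0,0,-0.0085]],[[0.244,-0.028,-0.025],[0,0,-0.0085]],[[0.245,-0.015,-0.025],[0,0,-0.0085]],[[0.246,0,-0.025],[0,0,-0.0085]],[[0.246,0.012,-0.025],[0,0,-0.0085]],[[0.245,0.025,-0.025],[0,0,-0.0085]]])

```text
time: 1.43
position: [0.5257, -0.0364, 0.2914]
orientation: [0.789, 0.614, -0.0, -0.0]
force: [1.3, -1.2, -0.4]
grip_width: 0.0427
grasp_force: 0.0
```

Request:
drive_tool(series=[[[0,0,0],[0,0,0]],[[0,0,0],[0,0,0]]])

```text
time: 1.6
position: [0.5258, -0.0365, 0.2911]
orientation: [0.789, 0.615, -0.0, -0.0]
force: [0.4, 0.2, 1.0]
grip_width: 0.0427
grasp_force: 0.0
```

```bash
python3 - <<'E'
from h import *
s=observe();print({k:np.round(s[k],4) for k in("time","qpos","position","orientation","force","grip_width")})
c=camera_info("wrist");im=get_image("wrist");cv2.imwrite("pics/w1.png",im[:,:,::-1]);np.savez("w1.npz",im=im,**{k:c[k] for k in("camera_matrix","R","t")})
go(np.array([.454,.3515,.21]),down(0))
E
```

```text
{'time': np.float64(1.6), 'qpos': array([-1.2680e-01,  2.4740e-01,  1.8013e+00,  1.0000e-04,  1.0932e+00,
        1.2020e-01]), 'position': array([ 0.5258, -0.0365,  0.2911]), 'orientation': array([ 7.889e-01,  6.146e-01, -1.000e-04, -1.000e-04]), 'force': array([0.4241, 0.1616, 0.9808]), 'grip_width': np.float64(0.0427)}
n 12 turn/row [-0.      0.     -0.0033]
[0.1998, -0.0916, 0.045]
[0.2016, -0.0875, 0.045]
[0.2034, -0.0833, 0.045]
[0.2051, -0.079, 0.045]
[0.2067, -0.0748, 0.045]
[0.2082, -0.0705, 0.045]
[0.2096, -0.0661, 0.045]
[0.2109, -0.0618, 0.045]
[0.2122, -0.0574, 0.045]
[0.2133, -0.053, 0.045]
[0.2144, -0.0485, 0.045]
[0.2153, -0.0441, 0.045]
```

View pics/w1.png

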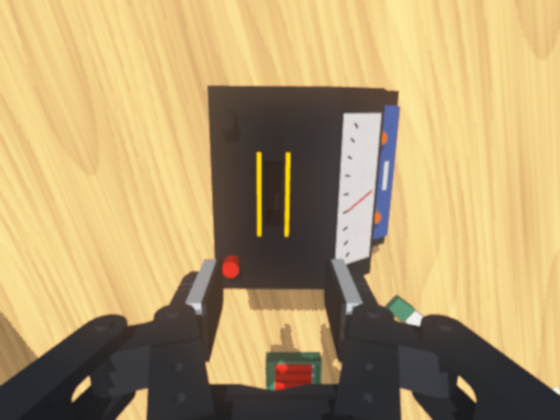

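The wrist view shows the slot between the gold lines at (259,194) and (288,194), and the pins at (384,138) and (377,217). I'll take a slot reading from it on the way to the card.

Request:
drive_tool(series=[[[0.2,-0.092,0.03],[0,0,-0.0033]],[[0.202,-0.087,0.045],[0,0,-0.0033]],[[0.203,-0.083,0.045],[0,0,-0.0033]],[[0.205,-0.079,0.045],[0,0,-0.0033]],[[0.207,-0.075,0.045],[0,0,-0.0033]],[[0.208,-0.07,0.045],[0,0,-0.0033]]])

```text
time: 2.15
position: [0.4896, 0.1563, 0.2526]
orientation: [0.751, 0.661, -0.0, -0.0]
force: [1.3, -0.1, 0.4]
grip_width: 0.0428
grasp_force: 0.0
```

Request:
drive_tool(series=[[[0.21,-0.066,0.045],[0,0,-0.0033]],[[0.211,-0.062,0.045],[0,0,-0.0033]],[[0.212,-0.057,0.045],[0,0,-0.0033]],[[0.213,-0.053,0.045],[0,0,-0.0033]],[[0.214,-0.049,0.045],[0,0,-0.0033]],[[0.215,-0.044,0.045],[0,0,-0.0033]],[[0,0,0],[0,0,0]],[[0,0,0],[0,0,0]]])

```text
time: 2.82
position: [0.4546, 0.3508, 0.2118]
orientation: [0.707, 0.707, -0.001, -0.0]
force: [0.2, 0.2, 0.4]
grip_width: 0.0428
grasp_force: 0.0
```

```bash
python3 - <<'E'
from h import *
w=np.load("w1.npz");c={k:w[k] for k in("camera_matrix","R","t")};im=w["im"]
B=blobs(im,(20,120,90),(35,255,255),(230,140,310,250))[:2];ps=[]
for b in B:
    q=cv2.boxPoints(b[2]);m=plane(c,b[1],.141);ps.append(m)
    q=[plane(c,x,.141) for x in q];l=max([q[i]-q[i-1] for i in range(4)],key=np.linalg.norm);print("line",b[0],m,np.linalg.norm(l),np.degrees(np.arctan2(l[1],l[0]))%180)
print("slot",np.mean(ps,0))
O=sorted(blobs(im,(3,150,90),(17,255,255),(370,120,395,235))[:2],key=lambda b:b[1][1])
for b in O:print("pin",b[0],b[1],plane(c,b[1],.073))
s=observe();print(s["time"],np.round(s["position"],4),np.round(s["orientation"],4))
c=camera_info("wrist");im=get_image("wrist");cv2.imwrite("pics/w2.png",im[:,:,::-1])
np.savez("w2.npz",im=im,**{k:c[k] for k in("camera_matrix","R","t")})
E
```

```text
line 535 [ 0.53611602 -0.04109006  0.141     ] 0.07218012848116137 76.59734843070491
line 527 [ 0.5136285  -0.03590748  0.141     ] 0.07218906380978499 75.10145141777753
slot [ 0.52487226 -0.03849877  0.141     ]
pin 45 [383.22222222 138.        ] [ 0.63688731 -0.02713395  0.073     ]
pin 47 [376.53191489 217.27659574] [ 0.61728882 -0.10458219  0.073     ]
2.8167 [0.4546 0.3508 0.2118] [ 7.075e-01  7.067e-01 -7.000e-04 -0.000e+00]
```

View pics/w2.png

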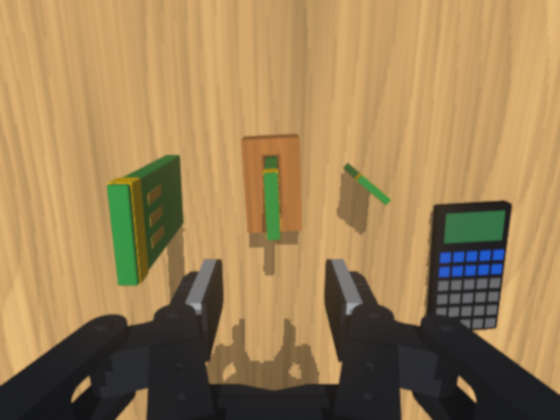

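The wrist view shows the card's top face at about (272,210) and the rack at (272,185). The large card stays clear on the left at (125,230).

```bash
python3 - <<'E'
from h import *
w=np.load("w2.npz");c={k:w[k] for k in("camera_matrix","R","t")};im=w["im"]
h=cv2.cvtColor(im,cv2.COLOR_RGB2HSV)
print(h[180:245:8,272].tolist())
for nm,lo,hi,box,z in(("top",(50,120,110),(80,255,255),(255,150,290,245),.101),("rack",(5,120,60),(14,255,255),(235,125,310,240),.036)):
    b=blobs(im,lo,hi,box)[0];q=[plane(c,x,z) for x in cv2.boxPoints(b[2])]
    l=max([q[i]-q[i-1] for i in range(4)],key=np.linalg.norm)
    print(nm,b[0],b[1],b[2],np.round(q,4)[:,:2].tolist(),np.mean(q,0),np.degrees(np.arctan2(l[1],l[0]))%180)
E
```

```text
[[60, 134, 146], [60, 135, 145], [60, 134, 145], [60, 134, 145], [60, 134, 145], [59, 135, 145], [59, 135, 145], [60, 133, 144], [17, 124, 138]]
top 774 [271.56718346 205.62790698] ((271.5099792480469, 205.6995086669922), (65.16858673095703, 12.134841918945312), 87.1375961303711) [[0.4478, 0.3732], [0.4562, 0.3736], [0.4587, 0.3255], [0.4498, 0.325]] [0.45314269 0.34935065 0.101     ] 92.3612471811195
rack 3545 [272.55768688 178.66995769] ((271.412353515625, 183.1639862060547), (95.0132064819336, 56.13724136352539), 88.05851745605469) [[0.4276, 0.3921], [0.475, 0.3937], [0.4795, 0.3086], [0.4284, 0.3067]] [0.45260734 0.35027367 0.036     ] 90.53421818842631
```

Request:
drive_tool(series=[[[-0.007,-0.007,0.15],[0,0,-0.0064]],[[0,0,0.2],[0,0,0]],[[0,0,0.2],[0,0,0]],[[0,0,0.18],[0,0,0]],[[0,0,0.13],[0,0,0]],[[0,0,0.1],[0,0,0]],[[0,0,0],[0,0,0]],[[0,0,0],[0,0,0]]])

```text
time: 3.53
position: [0.4541, 0.3482, 0.0685]
orientation: [0.694, 0.72, -0.001, -0.0]
force: [0.4, -0.1, -0.0]
grip_width: 0.0425
grasp_force: 0.0
```

Request:
drive_tool(series=[[[0,0,0],[0,0,0]],[[0,0,0],[0,0,0]],[[0,0,0],[0,0,0]],[[0,0,0],[0,0,0]],[[0,0,0],[0,0,0]],[[0,0,0],[0,0,0]]], claw=1, grip_force=30)

```text
time: 4.03
position: [0.4547, 0.3501, 0.0699]
orientation: [0.693, 0.721, 0.001, 0.0]
force: [1.7, -4.5, 7.5]
grip_width: 0.0092
grasp_force: 32.3
```

Request:
drive_tool(series=[[[0,0,-0.06],[0,0,0]],[[0,0,-0.12],[0,0,0]],[[0,0,-0.2],[0,0,0]],[[0,0,-0.24],[0,0,0]],[[0,0,-0.24],[0,0,0]],[[0,0,-0.24],[0,0,0]],[[0,0,-0.15],[0,0,0]],[[0,0,0],[0,0,0]]])

```text
time: 4.7
position: [0.4557, 0.3513, 0.2623]
orientation: [0.693, 0.721, 0.004, 0.001]
force: [0.3, -0.1, -0.8]
grip_width: 0.0094
grasp_force: 31.0
```

```bash
python3 - <<'E'
from h import *
s=observe();print({k:np.round(s[k],4) for k in("time","position","orientation","force","grip_width","grasp_force")})
c=camera_info("wrist");im=get_image("wrist");np.savez("w3.npz",im=im,**{k:c[k] for k in("camera_matrix","R","t")})
sc=get_image("scene");np.savez("s3.npz",im=sc)
a=np.hstack([cv2.resize(im[200:420,160:400],None,fx=1.6,fy=1.6),cv2.resize(sc[60:280,320:500],None,fx=1.6,fy=1.6)]);cv2.imwrite("pics/g.png",a[:,:,::-1])
go(np.array([.5249,-.0385,.245]),down(-14.2))
E
```

```text
{'time': np.float64(4.7), 'position': array([0.4557, 0.3513, 0.2623]), 'orientation': array([0.6933, 0.7207, 0.0042, 0.0008]), 'force': array([ 0.263 , -0.1102, -0.7806]), 'grip_width': np.float64(0.0094), 'grasp_force': np.float64(30.9573)}
n 11 turn/row [ 0.     -0.      0.0041]
[-0.237, 0.0338, 0.0074]
[-0.2361, 0.0399, 0.0074]
[-0.2349, 0.0461, 0.0075]
[-0.2337, 0.0522, 0.0075]
[-0.2322, 0.0583, 0.0075]
[-0.2306, 0.0643, 0.0075]
[-0.2289, 0.0703, 0.0076]
[-0.227, 0.0762, 0.0076]
[-0.2249, 0.0821, 0.0076]
[-0.2227, 0.0879, 0.0076]
[-0.2203, 0.0937, 0.0076]
```

View pics/g.png

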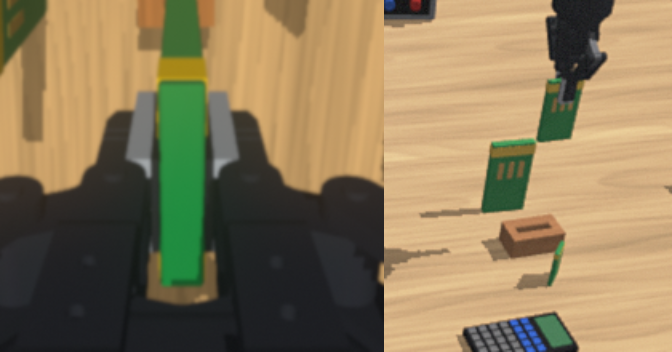

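The card is held squarely between the pads with its top at about (180,180) in the left panel, and the rack is empty. Checking tilt and offset in the grip.

```bash
python3 - <<'E'
from h import *
sc=np.load("s3.npz")["im"];c=camera_info("scene");s=observe();Rt=Ro.from_quat(s["orientation"]).as_matrix();P=np.array(s["position"])
h=cv2.cvtColor(sc,cv2.COLOR_RGB2HSV);m=cv2.inRange(h,np.array((18,90,40)),np.array((90,255,255)));m[:,:412]=0;m[:105]=0;m[152:]=0;m[:,450:]=0
o,n=P+Rt[:,1]*.005,Rt[:,1]
def face(p):
    a,d=ray(c,p);X=a+d*(n@(o-a))/(n@d);return (Rt.T@(X-P))*1000
L=[];Rr=[];Bt=[]
for y in range(112,146):
    x=np.where(m[y])[0]
    if len(x):
        L.append(face((x[0]-.5,y)));Rr.append(face((x[-1]+.5,y)))
L=np.array(L);Rr=np.array(Rr)
for nm,E in(("L",L),("R",Rr)):
    for i in range(0,len(E),4):print(nm,np.round(E[i],1),end=" ")
    print()
for x in range(418,444,3):
    y=np.where(m[:,x])[0]
    if len(y):print("bot/top",x,np.round(face((x,y[-1]+.5)),1),np.round(face((x,y[0]-.5)),1))
# wrist: top face
w=np.load("w3.npz");cw={k:w[k] for k in("camera_matrix","R","t")};im=w["im"]
b=blobs(im,(50,120,110),(80,255,255),(240,245,310,400))[0];zt=P[2]+.034
for x in cv2.boxPoints(b[2]):print("topface",x,np.round((Rt.T@(plane(cw,x,zt)-P))*1000,1))
E
```

```text
L [-31.    5.  -31.7] L [-29.2   5.  -21.9] L [-46.2   5.  -14.3] L [-27.8   5.   -2.3] L [-37.9   5.    6.3] L [-26.4   5.   17.8] L [-26.9   5.   27.8] L [-27.4   5.   38. ] L [-30.4   5.   48. ] 
R [ 28.2   5.  -24.8] R [ 25.6   5.  -15.4] R [23.   5.  -5.9] R [22.8  5.   3.9] R [32.4  5.  15.2] R [27.2  5.  24.7] R [22.1  5.  34.2] R [54.5  5.  48.9] R [54.4  5.  59.4] 
bot/top 418 [-19.6   5.   61.3] [-30.2   5.    3.6]
bot/top 421 [-12.7   5.   59.6] [-31.    5.  -37.6]
bot/top 424 [-4.7  5.  63.3] [-24.    5.  -36.8]
bot/top 427 [ 1.7  5.  58.9] [-17.4   5.  -38.4]
bot/top 430 [11.4  5.  70.9] [-10.9   5.  -40. ]
bot/top 433 [19.  5. 72.] [5.4 5.  5.5]
bot/top 436 [25.4  5.  67.5] [13.2  5.   9. ]
bot/top 439 [33.6  5.  71.3] [ 15.6   5.  -12.9]
bot/top 442 [40.6  5.  69.6] [ 18.5   5.  -31.9]
topface [258.99997 251.     ] [ 24.9  -3.  -34. ]
topface [286.99997 251.     ] [ 24.9   6.2 -33.9]
topface [286.99997 378.     ] [-25.4   6.7 -34. ]
topface [258.99997 378.     ] [-25.3  -3.6 -34. ]
```

The card is centred in the grip (x −0.2 mm) and upright, with its bottom about 61 mm below the TCP. Carrying it to the slot.

Request:
drive_tool(series=[[[-0.12,0.017,0.007],[0,0,0.002]],[[-0.237,0.036,0.007],[0,0,0.0041]],[[-0.236,0.041,0.007],[0,0,0.0041]],[[-0.235,0.047,0.007],[0,0,0.0041]],[[-0.233,0.053,0.007],[0,0,0.0041]],[[-0.232,0.059,0.007],[0,0,0.0041]],[[-0.23,0.065,0.007],[0,0,0.0041]],[[-0.229,0.071,0.007],[0,0,0.0041]]])

```text
time: 5.47
position: [0.4993, 0.0826, 0.2465]
orientation: [0.76, 0.65, -0.001, -0.001]
force: [-0.5, 0.3, -0.5]
grip_width: 0.0093
grasp_force: 31.0
```

Request:
drive_tool(series=[[[-0.227,0.077,0.007],[0,0,0.0041]],[[-0.225,0.083,0.007],[0,0,0.0041]],[[-0.223,0.089,0.007],[0,0,0.0041]],[[-0.15,0.064,0.005],[0,0,0.003]],[[-0.07,0.03,0.003],[0,0,0.0012]],[[-0.03,0.01,0],[0,0,0]],[[0,0,0],[0,0,0]],[[0,0,0],[0,0,0]]])

```text
time: 6.13
position: [0.5246, -0.0612, 0.2429]
orientation: [0.792, 0.611, -0.0, -0.001]
force: [-0.4, 0.5, -1.3]
grip_width: 0.0091
grasp_force: 31.0
```

```bash
python3 - <<'E'
from h import *
s=observe();print({k:np.round(s[k],4) for k in("time","position","orientation","force","grip_width","grasp_force")})
go(np.array([.5249,-.0385,.213]),down(-14.2),2)
c=camera_info("top");t=get_image("top");P=np.array(s["position"]);Rt=Ro.from_quat(s["orientation"]).as_matrix()
for b in blobs(t,(50,100,70),(85,255,255),(250,160,340,225))[:2]:print(b[0],b[1],plane(c,b[1],P[2]+.034),b[2])
E
```

```text
{'time': np.float64(6.1333), 'position': array([ 0.5246, -0.0612,  0.2429]), 'orientation': array([ 7.920e-01,  6.105e-01, -3.000e-04, -5.000e-04]), 'force': array([-0.4123,  0.4611, -1.2597]), 'grip_width': np.float64(0.0091), 'grasp_force': np.float64(30.9611)}
n 2 turn/row [-0.0001 -0.     -0.0008]
[0.0732, -0.0182, 0.0995]
[0.0733, -0.0179, 0.0995]
```

Request:
drive_tool(series=[[[0.07,-0.018,0],[0,0,-0.0016]],[[0.06,-0.015,0.06],[0,0,0]],[[0.016,-0.003,0.08],[0,0,0]],[[0,0,0.04],[0,0,0]],[[0,0,0],[0,0,0]],[[0,0,0],[0,0,0]],[[0,0,0],[0,0,0]]])

```text
time: 6.77
position: [0.5256, -0.0394, 0.2165]
orientation: [0.789, 0.614, 0.0, 0.0]
force: [0.2, -0.3, -0.3]
grip_width: 0.0095
grasp_force: 31.0
```

```bash
python3 - <<'E'
from h import *
s=observe();print({k:np.round(s[k],4) for k in("time","position","orientation","force","grip_width","grasp_force")})
go(np.array([.5249,-.0385,.206]),down(-14.3),1)
c=camera_info("top");t=get_image("top");w=get_image("scene")
a=np.hstack([cv2.resize(t[140:240,250:350],None,fx=4,fy=4,interpolation=2),cv2.resize(w[130:230,205:305],None,fx=4,fy=4,interpolation=2)]);cv2.imwrite("pics/ins.png",a[:,:,::-1])
E
```

```text
{'time': np.float64(6.7667), 'position': array([ 0.5256, -0.0394,  0.2165]), 'orientation': array([7.890e-01, 6.144e-01, 1.000e-04, 1.000e-04]), 'force': array([ 0.2017, -0.3463, -0.3424]), 'grip_width': np.float64(0.0095), 'grasp_force': np.float64(30.9519)}
n 1 turn/row [ 0.     -0.      0.0003]
[0.0045, -0.0057, 0.0702]
```

View pics/ins.png

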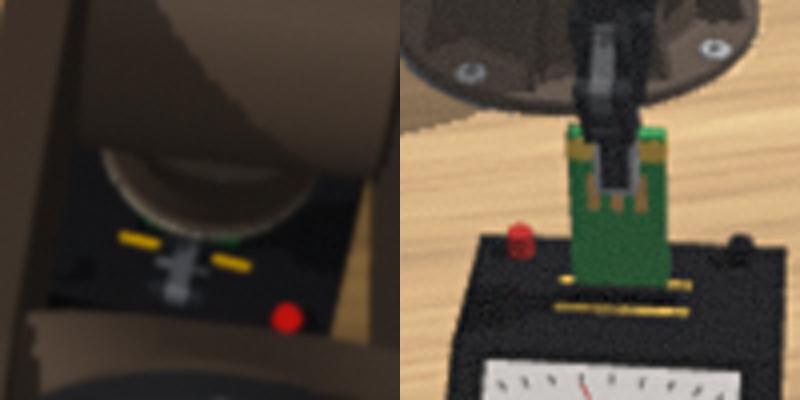

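The card is upright over the slot, with its bottom edge centred on the gold lines at (620,285). Lowering it.

Request:
drive_tool(series=[[[0.0045,-0.0055,0.03],[0,0,0]],[[0,0,0.03],[0,0,0]],[[0,0,0.025],[0,0,0]],[[0,0,0.025],[0,0,0]],[[0,0,0.025],[0,0,0]],[[0,0,0.02],[0,0,0]],[[0,0,0],[0,0,0]]])

```text
time: 7.45
position: [0.5244, -0.0387, 0.1923]
orientation: [0.789, 0.614, -0.0, -0.0]
force: [-0.9, -0.0, 0.4]
grip_width: 0.0099
grasp_force: 31.0
```

Request:
drive_tool(series=[[[0,0,0.04],[0,0,0]],[[0,0,0.04],[0,0,0]],[[0,0,0.04],[0,0,0]],[[0,0,0.04],[0,0,0]],[[0,0,0.04],[0,0,0]],[[0,0,0.03],[0,0,0]],[[0,0,0],[0,0,0]]])

```text
time: 8.03
position: [0.5243, -0.0387, 0.1574]
orientation: [0.789, 0.614, -0.0, -0.0]
force: [0.7, -0.7, -0.8]
grip_width: 0.0095
grasp_force: 30.9
```

Request:
drive_tool(series=[[[0,0,0.015],[0,0,0]],[[0,0,0.01],[0,0,0]],[[0,0,0.005],[0,0,0]],[[0,0,0],[0,0,0]]])

```text
time: 8.37
position: [0.525, -0.0388, 0.1548]
orientation: [0.789, 0.614, 0.0, 0.0]
force: [-3.8, -0.1, 13.0]
grip_width: 0.0098
grasp_force: 32.8
```

Contact force 13 N at TCP z 0.155, which matches fully home given the grasp height. Releasing and backing up.

Request:
drive_tool(series=[[[0,0,-0.005],[0,0,0]],[[0,0,0],[0,0,0]],[[0,0,0],[0,0,0]],[[0,0,0],[0,0,0]],[[0,0,0],[0,0,0]],[[0,0,0],[0,0,0]]], claw=0)

```text
time: 8.87
position: [0.5247, -0.0387, 0.1547]
orientation: [0.789, 0.614, -0.0, -0.0]
force: [0.1, 0.2, 0.8]
grip_width: 0.0426
grasp_force: 0.0
```

Request:
drive_tool(series=[[[0,0,-0.1],[0,0,0]],[[0,0,-0.2],[0,0,0]],[[0,0,-0.24],[0,0,0]],[[0,0,-0.24],[0,0,0]],[[0,0,-0.1],[0,0,0]],[[0,0,0],[0,0,0]],[[0,0,0],[0,0,0]]])

```text
time: 9.45
position: [0.5251, -0.0388, 0.2875]
orientation: [0.789, 0.614, 0.001, 0.001]
force: [-0.7, 0.2, -1.4]
grip_width: 0.0427
grasp_force: 0.0
```

```bash
python3 - <<'E'
from h import *
s=observe();P=np.array(s["position"]);print({k:np.round(s[k],4) for k in("time","qpos","position","orientation","force","grip_width","grasp_force")})
cw=camera_info("wrist");im=get_image("wrist");sc=get_image("scene");c=camera_info("scene")
cv2.imwrite("pics/home.png",np.hstack([cv2.resize(im[100:300,180:420],(480,400)),cv2.resize(sc[160:260,210:310],(400,400))][:2])[:,:780,::-1])
h=cv2.cvtColor(im,cv2.COLOR_RGB2HSV)
for b in blobs(im,(50,100,90),(80,255,255),(200,120,340,400))[:3]:
    q=[plane(cw,x,.186) for x in cv2.boxPoints(b[2])];print("cardtop",b[0],b[1],np.mean(q,0),sorted([round(float(np.linalg.norm(q[i]-q[i-1])),4) for i in range(4)]))
# pins
O=sorted(blobs(im,(3,150,90),(17,255,255),(350,60,480,300))[:4],key=lambda b:b[1][1])
for b in O:print("pin",b[0],b[1],plane(cw,b[1],.073))
# pin tool pose
a=np.radians(-14.4);f=np.array([np.cos(a),np.sin(a),0]);n=np.sin(np.radians(35))*f+np.array([0,0,np.cos(np.radians(35))])
zt=-n;xt=np.cross(f,[0,0,-1.]);yt=np.cross(zt,xt);R=np.c_[xt,yt,zt];print(R.round(3).tolist(),n)
L=np.array([.6175,-.104,.0735]);Rr=np.array([.637,-.0266,.0735])
go(L+.06*n,R)
E
```

```text
{'time': np.float64(9.45), 'qpos': array([-0.1313,  0.2489,  1.8089, -0.    ,  1.082 ,  0.1167]), 'position': array([ 0.5251, -0.0388,  0.2875]), 'orientation': array([7.891e-01, 6.142e-01, 7.000e-04, 7.000e-04]), 'force': array([-0.6965,  0.2472, -1.4021]), 'grip_width': np.float64(0.0427), 'grasp_force': np.float64(0.0)}
cardtop 999 [273.50950951 209.19319319] [ 0.52518337 -0.04024237  0.186     ] [0.01, 0.0106, 0.0495, 0.0495]
cardtop 87 [273.27586207 165.06896552] [ 0.53256667 -0.00966632  0.186     ] [0.004, 0.004, 0.0079, 0.008]
pin 42 [384.11904762 135.83333333] [ 0.63690031 -0.02722271  0.073     ]
pin 47 [377.46808511 216.12765957] [ 0.61738265 -0.10473897  0.073     ]
[[0.249, 0.793, -0.556], [0.969, -0.204, 0.143], [0.0, -0.574, -0.819]] [ 0.55555648 -0.14264266  0.81915204]
n 7 turn/row [0.0139 0.     0.0001]
[-0.0386, 0.1345, 0.1552]
[-0.0386, 0.1475, 0.1429]
[-0.0385, 0.1594, 0.1295]
[-0.0385, 0.17, 0.1152]
[-0.0384, 0.1794, 0.1]
[-0.0383, 0.1875, 0.084]
[-0.0382, 0.1941, 0.0674]
```

View pics/home.png

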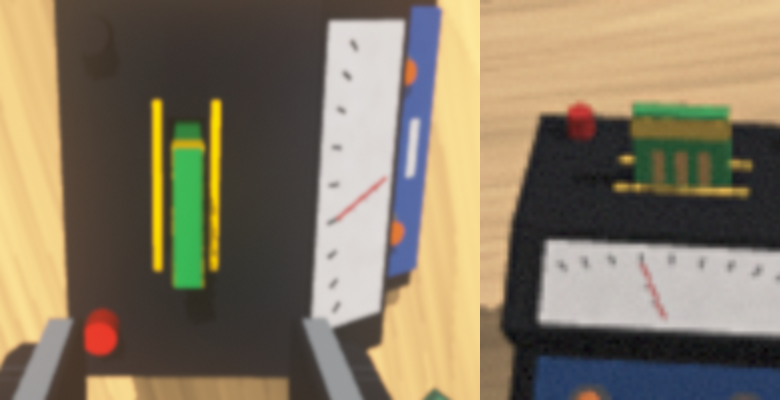

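The card stands in the slot with its top at (188,215) in the left panel, 45 mm proud as asked. Now to the left pin, with fingers shut and the tool tilted 35°.

```bash
cat >> h.py <<'E'
a=np.radians(-14.4);f=np.array([np.cos(a),np.sin(a),0]);n=np.sin(np.radians(35))*f+np.array([0,0,np.cos(np.radians(35))])
RP=np.c_[np.cross(f,[0,0,-1.]),np.cross(-n,np.cross(f,[0,0,-1.])),-n]
PL=np.array([.6175,-.104,.0735]);PR=np.array([.637,-.0266,.0735])
def rel(p):
    s=observe();print("t",round(s["time"],2),"in pin frame (tool axes) mm",np.round(RP.T@(np.array(s["position"])-p)*1000,1),"F",np.round(RP.T@np.array(s["force"]),1));go(p+.06*n,RP,1)
E
python3 -c "
from h import *
go(PL+.1*n,RP,8)"
```

```text
n 8 turn/row [0.0121 0.     0.0001]
[-0.0338, 0.1367, 0.1085]
[-0.0338, 0.1446, 0.0977]
[-0.0338, 0.1516, 0.0865]
[-0.0337, 0.1578, 0.0747]
[-0.0336, 0.163, 0.0624]
[-0.0336, 0.1673, 0.0498]
[-0.0335, 0.1706, 0.0369]
[-0.0335, 0.173, 0.0238]
```

Request:
drive_tool(series=[[[-0.034,0.137,0.108],[0.0121,0,0]],[[-0.034,0.145,0.098],[0.0121,0,0]],[[-0.034,0.152,0.086],[0.0121,0,0]],[[-0.034,0.158,0.075],[0.0121,0,0]],[[-0.034,0.163,0.062],[0.0121,0,0]],[[-0.034,0.167,0.05],[0.0121,0,0]],[[-0.034,0.171,0.037],[0.0121,0,0]],[[-0.034,0.173,0.024],[0.0121,0,0]]], claw=1)

```text
time: 10.22
position: [0.674, -0.119, 0.1543]
orientation: [0.752, 0.585, -0.186, -0.238]
force: [1.1, -0.6, 0.6]
grip_width: -0.0003
grasp_force: 0.0
```

Request:
drive_tool(series=[[[0,0,0],[0,0,0]],[[0,0,0],[0,0,0]],[[0,0,0],[0,0,0]]])

```text
time: 10.47
position: [0.6733, -0.1183, 0.1551]
orientation: [0.753, 0.586, -0.185, -0.237]
force: [-0.6, 0.1, 0.1]
grip_width: -0.0
grasp_force: 0.0
```

```bash
python3 - <<'E'
from h import *
rel(PL);print(np.round(observe()["qpos"],3),observe()["grip_width"])
cw=camera_info("wrist");im=get_image("wrist")
for b in blobs(im,(3,150,90),(17,255,255),(0,0,560,300))[:4]:
    o,d=ray(cw,b[1]);X=o+d*(n@(PL-o))/(n@d);print(b[0],b[1],X.round(4),b[2][1])
cv2.imwrite("pics/pin.png",im[:,:,::-1])
E
```

```text
t 10.47 in pin frame (tool axes) mm [ -0.    0.4 -99.9] F [-0.1 -0.6  0.2]
n 1 turn/row [0.0001 0.0003 0.0004]
[0.0007, -0.0026, 0.2657]
[-0.225  0.973  0.973  0.013  1.805  0.022] -2.9292151919124412e-05
272 [272.23161765  86.67279412] [ 0.637  -0.0274  0.0736] (18.0, 17.0)
251 [271.8247012  208.74103586] [ 0.6172 -0.104   0.0737] (17.0, 16.0)
43 [ 55.13953488 235.3255814 ] [ 0.4924 -0.0924  0.1603] (17.693288803100586, 6.6421403884887695)
14 [ 58.21428571 218.35714286] [ 0.4988 -0.0812  0.1579] (1.8973664045333862, 7.273237705230713)
```

View pics/pin.png

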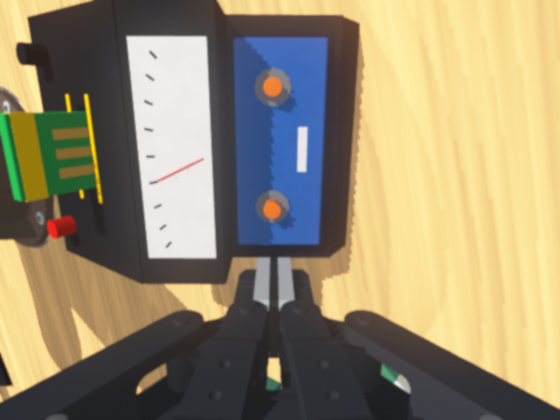

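The view looks straight along the pin axis, with the pins at (272,87) and (272,209), matching my estimate to within 1 mm. Approaching the left pin.

Request:
drive_tool(series=[[[0,0,0.1],[0,0,0]],[[0,0,0.13],[0,0,0]],[[0,0,0.13],[0,0,0]],[[0,0,0.12],[0,0,0]],[[0,0,0.08],[0,0,0]],[[0,0,0.03],[0,0,0]],[[0,0,0],[0,0,0]]])

```text
time: 11.1
position: [0.6247, -0.1058, 0.0867]
orientation: [0.753, 0.586, -0.183, -0.235]
force: [-0.0, 0.6, -0.1]
grip_width: 0.0003
grasp_force: 0.0
```

Request:
drive_tool(series=[[[0,0,0.013],[0,0,0]],[[0,0,0.013],[0,0,0]],[[0,0,0.013],[0,0,0]],[[0,0,0.013],[0,0,0]],[[0,0,0.013],[0,0,0]],[[0,0,0],[0,0,0]]])

```text
time: 11.6
position: [0.6194, -0.1048, 0.0757]
orientation: [0.753, 0.586, -0.184, -0.237]
force: [0.5, -0.4, 0.9]
grip_width: -0.0002
grasp_force: 0.0
```

```bash
python3 -c "
from h import *
rel(PL)"
```

```text
t 11.6 in pin frame (tool axes) mm [-0.3  0.3 -3. ] F [-0.3 -0.1 -1.1]
n 1 turn/row [0.0003 0.0003 0.0004]
[0.0012, -0.0015, -0.3802]
```

Request:
drive_tool(series=[[[0,0,0.013],[0,0,0]],[[0,0,0.013],[0,0,0]],[[0,0,0.013],[0,0,0]],[[0,0,0],[0,0,0]]])

```text
time: 11.93
position: [0.6166, -0.1041, 0.0714]
orientation: [0.753, 0.586, -0.184, -0.236]
force: [3.6, -0.4, 6.3]
grip_width: -0.0
grasp_force: 3.7
```

Request:
drive_tool(series=[[[0,0,0.01],[0,0,0]],[[0,0,0.01],[0,0,0]],[[0,0,0],[0,0,0]]])

```text
time: 12.18
position: [0.6152, -0.1037, 0.0692]
orientation: [0.753, 0.586, -0.184, -0.236]
force: [4.0, -1.8, 7.9]
grip_width: 0.0002
grasp_force: 4.4
```

Request:
drive_tool(series=[[[0,0,0.01],[0,0,0]],[[0,0,0.01],[0,0,0]],[[0,0,0],[0,0,0]]])

```text
time: 12.43
position: [0.6136, -0.1033, 0.0668]
orientation: [0.753, 0.586, -0.183, -0.236]
force: [3.4, -0.1, 7.7]
grip_width: 0.0005
grasp_force: 4.4
```

Request:
drive_tool(series=[[[0,0,0.01],[0,0,0]],[[0,0,0.01],[0,0,0]],[[0,0,0],[0,0,0]]])

```text
time: 12.68
position: [0.6119, -0.1028, 0.0643]
orientation: [0.753, 0.586, -0.184, -0.236]
force: [3.9, -1.3, 7.9]
grip_width: 0.0003
grasp_force: 4.4
```

Request:
drive_tool(series=[[[0,0,0.01],[0,0,0]],[[0,0,0],[0,0,0]]])

```text
time: 12.85
position: [0.6111, -0.1026, 0.0632]
orientation: [0.753, 0.586, -0.183, -0.236]
force: [4.4, -1.0, 9.0]
grip_width: -0.0001
grasp_force: 5.1
```

Request:
drive_tool(series=[[[0,0,0.01],[0,0,0]],[[0,0,0],[0,0,0]]])

```text
time: 13.02
position: [0.6105, -0.1025, 0.0622]
orientation: [0.753, 0.586, -0.183, -0.236]
force: [5.6, -1.1, 11.8]
grip_width: -0.0001
grasp_force: 6.3
```

Force is rising (13 N), so the pin is flush. Two small steps more to about 16 N.

Request:
drive_tool(series=[[[0,0,0.007],[0,0,0]],[[0,0,0],[0,0,0]]])

```text
time: 13.18
position: [0.6101, -0.1024, 0.0615]
orientation: [0.753, 0.586, -0.183, -0.236]
force: [5.4, -2.2, 13.3]
grip_width: 0.0001
grasp_force: 7.1
```

Request:
drive_tool(series=[[[0,0,0.004],[0,0,0]],[[0,0,0],[0,0,0]]])

```text
time: 13.35
position: [0.6099, -0.1023, 0.0612]
orientation: [0.753, 0.586, -0.183, -0.235]
force: [6.1, -2.2, 13.6]
grip_width: 0.0
grasp_force: 7.5
```

Request:
drive_tool(series=[[[0,0,-0.05],[0,0,0]],[[0,0,-0.12],[0,0,0]],[[0,0,-0.06],[0,0,0]],[[0.13,0,0],[0,0,0]],[[0.2,0,0],[0,0,0]],[[0.15,0,0],[0,0,0]],[[0.053,0,0],[0,0,0]],[[0,0,0],[0,0,0]]])

```text
time: 14.02
position: [0.6477, -0.027, 0.088]
orientation: [0.752, 0.587, -0.184, -0.236]
force: [0.3, -0.9, 0.2]
grip_width: 0.0001
grasp_force: 0.0
```

```bash
python3 - <<'E'
from h import *
rel(PR)
cw=camera_info("wrist");im=get_image("wrist")
for b in blobs(im,(3,150,90),(17,255,255),(150,0,400,420))[:3]:print(b[0],b[1],b[2][1])
sc=get_image("scene");cv2.imwrite("pics/left.png",cv2.resize(sc[220:300,210:310],None,fx=5,fy=5,interpolation=2)[:,:,::-1])
E
```

```text
t 14.02 in pin frame (tool axes) mm [  2.3   0.2 -17.9] F [-0.8  0.3 -0.5]
n 1 turn/row [0.0004 0.0005 0.0008]
[-0.016, -0.0008, -0.2807]
160 [271.66875 252.5625 ] (10.0, 19.0)
133 [272.63909774 386.28571429] (8.0, 17.0)
```

Request:
drive_tool(series=[[[-0.018,0,0.03],[0,0,0]],[[0,0,0.03],[0,0,0]],[[0,0,0.02],[0,0,0]],[[0,0,0.013],[0,0,0]],[[0,0,0.013],[0,0,0]],[[0,0,0.013],[0,0,0]],[[0,0,0],[0,0,0]]])

```text
time: 14.7
position: [0.6368, -0.0296, 0.0735]
orientation: [0.753, 0.586, -0.184, -0.236]
force: [0.2, 0.8, 0.8]
grip_width: -0.0004
grasp_force: 0.0
```

Request:
drive_tool(series=[[[0,0,0.013],[0,0,0]],[[0,0,0.013],[0,0,0]],[[0,0,0.007],[0,0,0]],[[0,0,0],[0,0,0]]])

```text
time: 15.03
position: [0.6347, -0.029, 0.0702]
orientation: [0.753, 0.586, -0.184, -0.236]
force: [3.0, -3.0, 8.6]
grip_width: -0.0
grasp_force: 4.3
```

Request:
drive_tool(series=[[[0,0,0.01],[0,0,0]],[[0,0,0.01],[0,0,0]],[[0,0,0],[0,0,0]]])

```text
time: 15.28
position: [0.6331, -0.0286, 0.0678]
orientation: [0.753, 0.586, -0.184, -0.236]
force: [2.7, -2.0, 7.9]
grip_width: 0.0004
grasp_force: 4.4
```

Request:
drive_tool(series=[[[0,0,0.01],[0,0,0]],[[0,0,0.01],[0,0,0]],[[0,0,0],[0,0,0]]])

```text
time: 15.53
position: [0.6314, -0.0281, 0.0654]
orientation: [0.753, 0.586, -0.184, -0.236]
force: [2.6, -2.7, 8.6]
grip_width: 0.0004
grasp_force: 4.4
```

Request:
drive_tool(series=[[[0,0,0.01],[0,0,0]],[[0,0,0],[0,0,0]]])

```text
time: 15.7
position: [0.6306, -0.0279, 0.0642]
orientation: [0.753, 0.586, -0.184, -0.236]
force: [2.8, -2.2, 8.5]
grip_width: 0.0005
grasp_force: 4.4
```

Request:
drive_tool(series=[[[0,0,0.01],[0,0,0]],[[0,0,0],[0,0,0]]])

```text
time: 15.87
position: [0.6299, -0.0278, 0.0631]
orientation: [0.753, 0.586, -0.183, -0.236]
force: [3.8, -2.3, 10.9]
grip_width: 0.0002
grasp_force: 5.6
```

Request:
drive_tool(series=[[[0,0,0.01],[0,0,0]],[[0,0,0],[0,0,0]]])

```text
time: 16.03
position: [0.6292, -0.0275, 0.0621]
orientation: [0.753, 0.586, -0.183, -0.236]
force: [4.2, -2.4, 13.3]
grip_width: -0.0001
grasp_force: 6.8
```

Request:
drive_tool(series=[[[0,0,0.006],[0,0,0]],[[0,0,0],[0,0,0]]])

```text
time: 16.2
position: [0.6289, -0.0275, 0.0615]
orientation: [0.753, 0.586, -0.183, -0.236]
force: [5.1, -3.6, 15.2]
grip_width: 0.0002
grasp_force: 7.4
```

Request:
drive_tool(series=[[[0,0,-0.05],[0,0,0]],[[0,0,-0.15],[0,0,0]],[[0,0,-0.2],[0,0,0]],[[0,0,-0.2],[0,0,0]],[[-0.1,0,-0.15],[0,0,0]],[[-0.17,0,0],[0,0,0]],[[0,0,0],[0,0,0]],[[0,0,0],[0,0,0]]])

```text
time: 16.87
position: [0.6802, -0.0834, 0.1526]
orientation: [0.753, 0.585, -0.184, -0.236]
force: [0.3, 0.6, -0.5]
grip_width: -0.0
grasp_force: 0.0
```

```bash
python3 - <<'E'
from h import *
rel(PL)
cw=camera_info("wrist");im=get_image("wrist");sc=get_image("scene")
for b in blobs(im,(3,150,90),(17,255,255),(150,0,400,420))[:3]:print(b[0],b[1],b[2][1])
A=cv2.resize(im[20:260,190:350],(360,540),interpolation=2)
B=cv2.resize(sc[180:300,210:310],(420,504),interpolation=2);B=np.vstack([B,np.zeros((36,420,3),np.uint8)])
cv2.imwrite("pics/end.png",np.hstack([A,B])[:,:,::-1])
E
```

```text
t 16.87 in pin frame (tool axes) mm [ 35.5   0.1 -96.7] F [0.7 0.4 0.3]
n 1 turn/row [0.0005 0.0002 0.0002]
[-0.2366, -0.002, 0.2449]
207 [272.36231884 143.47826087] (15.0, 15.0)
101 [272.14851485 253.01980198] (8.0, 14.0)
```

View pics/end.png

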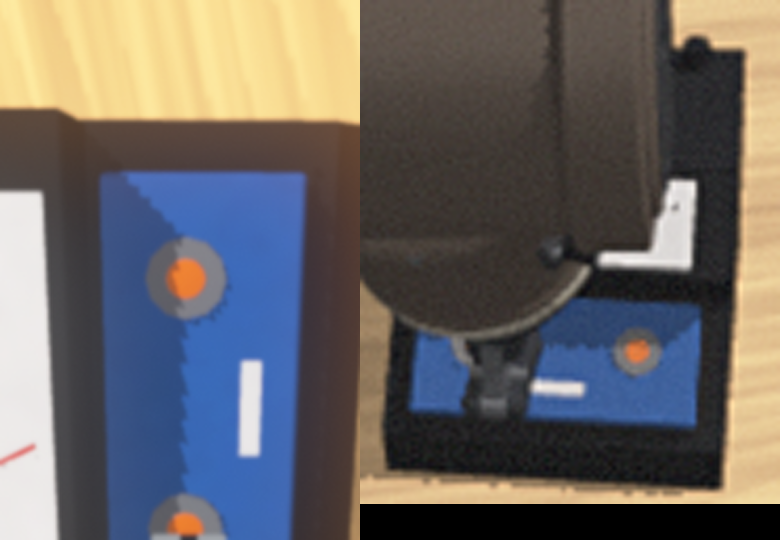

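The right pin at (187,278) sits flush and concentric in its collar. The left is partly hidden, but its force curve had the same rise after the 9 N slide. The arm is clear, so I'm handing in.

```bash
python3 -c "
from workcell import *
print(finish_job())"
```

```text
the job is handed in; nothing more can be done
None
```

I handed the job in at about 17 s: the card is home in the slot and both pins were pressed flush at 15–16 N each. The left pin is judged by its force, because its final view was partly hidden.

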